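Hang the long trolley hanger in the slotted rail

ROBOT

A 6-joint arm with a two-finger parallel gripper is mounted at the origin on the work surface. World frame = base frame: x ahead of the robot, y to its left, z up, the work surface at z = 0. Lengths are in m, angles in rad, forces in N, time in s.
With the tool pointing down it reaches from about 0.375 to 0.9 m from the base axis. Payload 3.1 kg.
Tool frame: the origin (TCP) lies between the finger pads; the fingertips stand 11 mm ahead of it and the grasp point (between the pads) lies 8 mm behind it; z points along the fingers, y is the line along which they close (so a half turn about z gives the same grasp; the last joint's range is limited). The gripper opens to 87 mm and grips with 3 to 60 N. Pads are 19 mm wide; open, the fingers measure 117 mm over their backs; the gripper's body (75 mm by 190 mm) begins 51 mm behind the grasp point.
Start: joints at [0.93, 0.527, 1.433, -0, 1.181, -0.178], TCP at [0.278, 0.56, 0.234] pointing down, gripper open.
Joint ranges: [-3.08, 3.08], [-0.75, 2.2], [0.22, 2.44], [-1.43, 4.57], [0, 2.65], [-2.85, 2.85]. Speed limits (rad/s): [2.79, 2.79, 3.14, 3.14, 3.14, 3.14].

INTERFACE

Orientations are given as a unit quaternion [x, y, z, w].
In Python, from rig import get_obs, camera, hand_in gives the robot as it stands.
- The arm moves only by the shell command python3 -m pendant 'ROWS' [FORCE]. ROWS is JSON, a list that holds one entry, the list of rows, each a list of 7 numbers: the shift along the tool's x, y, z in m, then the turn, a rotation vector about the tool's x, y, z in degrees, then the opening, from 0 (shut) to 1 (fully open). In form: [[[x, y, z, ax, ay, az, fingers], ...]]. A call has exactly 5 rows; each row shifts and turns the commanded pose from where the row before left it, along the tool's axes as they then stand; what a row does not reach is not made up. A row lasts 1/8 s, in which the tool goes at most 62.5 mm and 10.7 degrees, less where a joint would pass 70% of its speed; a pose out of reach is approached as far as the arm can. A call with a gripper value outside its range is refused whole. The fingers move at their own pace and stop on an object; FORCE is the grip in N (left out, the last holds). Time passes only in rows, so rows that do not move let the fingers close, or fill a call up. It gives the time, the measured TCP pose, the force, the opening and the grip force at its end, in the units of the state.
- get_obs(): the state, without advancing time (a new reading comes with each control period).
- camera(name): name is "side" or "top"; returns a dict with "img" (480x640x3 uint8, red, green, blue), "intrinsics" (3x3 intrinsics, pixels), "R" (3x3) and "t" (3): a world point X has camera coordinates R X + t. Camera axes: x right, y down, z forward; pixel columns grow to the right and rows downward; lengths in m; the calibration is good to about 2 mm. A picture is of the moment at which its call begins. There is no depth.
- hand_in(): hands the job in; it is judged then, once.
The state is a dict: "time": time; "q": joint angles; "joint_velocities": joint speeds; "joint_torque": joint torques, N m; "position": TCP position; "tool_rot": TCP orientation; "ft_force": force on the tool from outside, world axes, zero at the start; "moment": the same for the moment, N m; "grip_width": finger opening in m; "grip_force": force on a finger pad.
Only numpy, scipy, OpenCV 4.12 (cv2) and the standard library are available. Lean on these libraries where they do the work, as an engineer would, in place of code of your own. Each camera call takes 0.05 s, during which the arm holds its last target. There are 200 camera calls.

TASK

Take the long-shanked trolley hanger (not the short one), bring it to the open end of the slotted rail and enter it there, with its shank in the slot and its foot underneath. Slide it along until it is fully home at the end stop, and leave it hanging by its wheels on the rail, upright, square to the rail and at rest. Leave the short hanger standing where it is.

Things in the scene. Friction and masses are not known exactly. Their poses are not given: they have to be found in the camera images.
- hanger: Long steel hanger standing on a round foot (60 dia, 8 thick), 146 mm tall, 0.6 kg; shank 14 dia. Head 70 long (own x) by 76 over its 4 wheels; wheel bottoms 88, wheel tops 106, plate top 98 above the origin, 30 free between front and rear wheels. Flat lug to grip: 36 along x, 10 along y, up to 146. Origin: foot underside centre, x rolls; either end may lead.
- short_hanger: The wrong one: same steel hanger, but its shank is 48 mm shorter (98 mm tall in all, wheel bottoms at 40). Origin: centre of the foot's underside. It stays where it stands.
- rail: Fixed slotted rail: two flat dark steel strips, 30 mm slot between, tops 120 mm above the shelf, 6 thick, 210 long, 114 wide over both; posts leave 102 mm below for the foot. One end open, the other closed by a grey stop plate 34 mm high. Origin: on the shelf under the slot's centreline at the open end; own x runs into the rail, stop face at x = 200. Hung hanger: its origin is at z = 32.
- rail_home (a point): Point on the slot's centreline at strip top level, 165 mm in from the open end (35 short of the stop): the hanger's axis is here when its head touches the stop, wheel bottoms at this height. Axes as the rail's.
There are look-alikes about, which are no part of the job. Leave any orange or red look-alike of the hanger alone. Leave any green look-alike of the short_hanger alone.

How it is judged:
On the way:
1. the hanger has entered the rail at its open end: axis in the slot within the first 90 mm, foot below the strips (x of hanger in the frame of rail between 0.01 and 0.09 m and y of hanger in the frame of rail between -0.015 and 0.015 m and z of hanger in the frame of rail between 0.015 and 0.105 m), for 0.1 s.
At the end, for the whole second after the job is handed in: The long hanger hangs by its wheels on the strips, shank in the slot (within 12 mm of its centreline), within 15 mm of fully home at the stop, upright and square to the rail within about 10 degrees, released and at rest; the short hanger still stands within 30 mm of where it stood (x of hanger in the frame of rail_home between -0.015 and 0.01 m and y of hanger in the frame of rail_home between -0.012 and 0.012 m and z of hanger in the frame of rail between 0.026 and 0.04 m and angle between each of hanger, short_hanger's own z axis and vertical below 0.17 rad and angle between the x axis of hanger and the x axis of rail, either way round below 0.2 rad and linear speed of hanger below 0.02 m/s and distance of short_hanger from where it was at the start of the episode below 0.03 m); the robot touches nothing.
It fails at once if the short hanger is pushed 30 mm or more, lifted or knocked over (distance of short_hanger from where it was at the start of the episode above 0.03 m or angle between short_hanger's own z axis and vertical above 0.5 rad).
It also fails if it takes over 48 s, if anything falls off the work surface, if the arm or the gripper's body presses on something with over 40 N, if the wrist force passes 120 N, or if a joint passes its speed limit or range.

## Working session

There is one attempt and no reset: what is moved stays moved. The work goes in short steps, Python scripts to look and compute and a shell command to move; the robot and the scene stay as the last step left them, time stands still between calls to the robot, and variables do not carry over. Pictures are saved under pics/ and viewed, at most 10 in all, crops included, and the job is handed in when it is done.

```bash
mkdir -p pics
python3 - <<'E'
from rig import get_obs,camera
import cv2,pickle
o=get_obs();print(o['time'],o['position'],o['tool_rot'],o['grip_width'])
for n in('side','top'):
    c=camera(n);cv2.imwrite(f'pics/{n}0.png',c['img'][:,:,::-1]);pickle.dump(c,open(f'{n}0.pkl','wb'));print(n,c['intrinsics'],c['R'],c['t'])
E
```

```text
0.0 [0.27801337 0.55895968 0.23257866] [ 2.28854435e-01  9.73460052e-01 -9.93845042e-04 -4.31697178e-04] 0.08710959796500588
side [[551.28655292   0.         315.76463484]
 [  0.         551.28655292 245.68915222]
 [  0.           0.           1.        ]] [[ 0.89785129 -0.44027522 -0.00456014]
 [-0.29846583 -0.60098053 -0.74144491]
 [ 0.32369926  0.66706831 -0.67099825]] [-0.48864381  0.15397187  1.068562  ]
top [[466.19342142   0.         324.31641084]
 [  0.         466.19342142 242.80161765]
 [  0.           0.           1.        ]] [[-0.01464915 -0.99988482 -0.00396974]
 [-0.99915026  0.01479113 -0.0384705 ]
 [ 0.03852478  0.00340281 -0.99925185]] [-0.12465278  0.47760667  1.03525177]
```

View pics/side0.png

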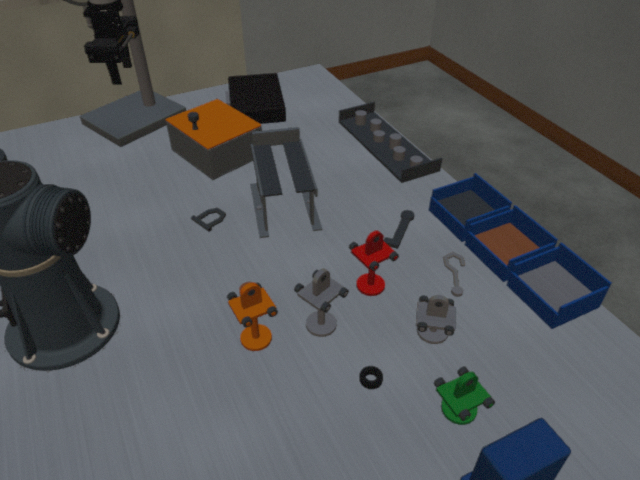

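View pics/top0.png

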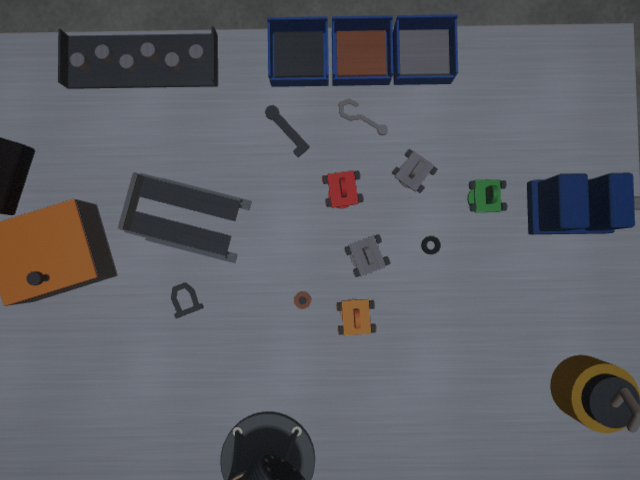

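Side picture: grey long hanger (320,300), grey short (436,318); look-alikes orange (252,310), red (372,260), green (463,395). Top: long grey (367,255), short grey (415,170), orange (356,317), red (343,189), green (487,196); the rail's open end is at about (240,230), its stop at (130,203). My choice is the grey one with the long visible shank. Next, a close crop.

Run:
```python
import cv2,numpy as np
t=cv2.imread('pics/top0.png');s=cv2.imread('pics/side0.png')
def crop(i,x,y,w,h,k): return cv2.resize(np.clip(i[y:y+h,x:x+w]*1.5,0,255).astype('uint8'),None,fx=k,fy=k,interpolation=cv2.INTER_CUBIC)
cv2.imwrite('pics/c1.png',crop(t,110,160,150,112,5))
a=crop(t,335,225,65,60,6);b=crop(s,290,260,65,80,6)
o=np.zeros((480,780,3),'uint8');o[:360,:390]=a;o[:,390:]=b
cv2.imwrite('pics/c2.png',o)
```

```text
(no output)
```

View pics/c1.png

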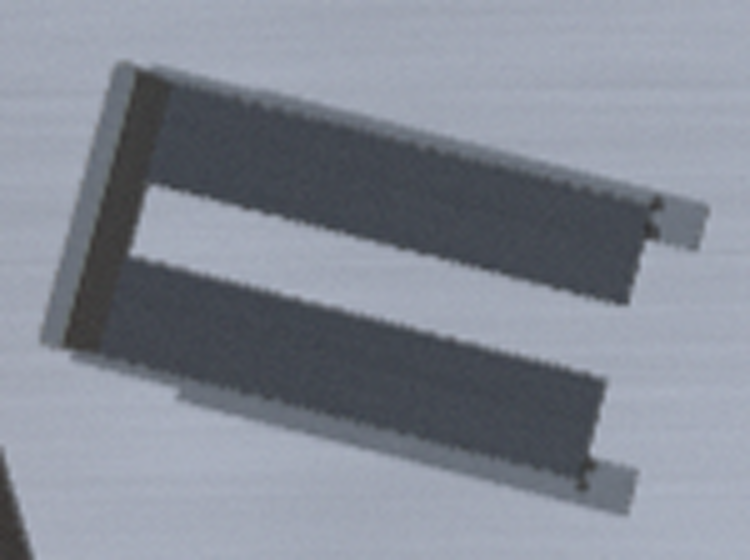

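View pics/c2.png

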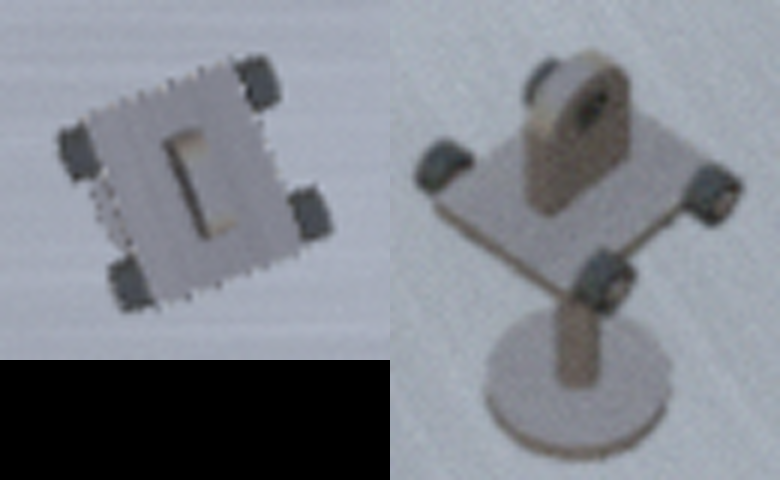

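```bash
cat > h.py <<'E'
import numpy as np,pickle
from scipy.spatial.transform import Rotation as Ro
def ray(c,px,z):
    d=c['R'].T@np.linalg.solve(c['intrinsics'],[*px,1]);o=-c['R'].T@c['t']
    return o+d*(z-o[2])/d[2]
def proj(c,X):
    p=c['intrinsics']@(c['R']@np.asarray(X)+c['t']);return p[:2]/p[2]
def un(p,x,y,k): return ((p[0]+.5)/k-.5+x,(p[1]+.5)/k-.5+y)
E
python3 - <<'E'
from h import *
from rig import get_obs
t=pickle.load(open('top0.pkl','rb'));s=pickle.load(open('side0.pkl','rb'))
R=lambda p,z:ray(t,un(p,110,160,5),z)
iu,il,su,sl=[R(p,.12) for p in((628,305),(606,378),(148,183),(130,258))]
print('slot w',np.linalg.norm(iu-il),np.linalg.norm(su-sl))
a,b=(iu+il)/2,(su+sl)/2;print('open',a,'stop',b,'len',np.linalg.norm(a-b),'yaw',np.degrees(np.arctan2(*(b-a)[1::-1])))
H=lambda p,z:ray(t,un(p,335,225,6),z)
w=[H(p,.103) for p in((78,152),(130,283),(258,82),(311,214))]
d=w[0]+w[2]-w[1]-w[3];e=w[0]+w[1]-w[2]-w[3]
print('hanger wheels c',np.mean(w,0),'len',np.linalg.norm(d)/2,np.linalg.norm(e)/2,'yaw',np.degrees(np.arctan2(d[1],d[0])),np.degrees(np.arctan2(e[1],e[0])))
print('plate',np.mean([H(p,.098) for p in((85,110),(240,60),(305,245),(155,305))],0))
print('foot side',ray(s,un((188,378),290,260,6),.008))
# rail corners check in side image
for P in (iu,il,su,sl): print(proj(s,P))
o=get_obs();print(Ro.from_quat(o['tool_rot']).as_matrix().round(4))
E
```

```text
slot w 0.030572473495248664 0.03103430077797944
open [0.50406046 0.05062152 0.12      ] stop [0.55569935 0.24266925 0.12      ] len 0.19886906746334665 yaw 74.94994803547202
hanger wheels c [ 0.4459077  -0.21840317  0.103     ] len 0.04795601778472166 0.06565874484016146 yaw 20.748047460675817 110.19299339171225
plate [ 0.44691117 -0.2195294   0.098     ]
foot side [ 0.4466833 -0.2215238  0.008    ]
[295.41408184 191.0981241 ]
[281.28397453 192.47060159]
[281.85134778 142.6417336 ]
[269.14853196 144.19504243]
[[-8.952e-01  4.456e-01 -1.200e-03]
 [ 4.456e-01  8.952e-01 -1.600e-03]
 [ 4.000e-04 -2.000e-03 -1.000e+00]]
```

```bash
cat >> h.py <<'E'
def plan(wps,grip):
    "wps: (x,y,z,yaw of tool y in deg,rows)"
    from rig import get_obs
    o=get_obs();M=Ro.from_quat(o['tool_rot']).as_matrix();p=np.array(o['position']);out=[]
    yaw=lambda M:np.degrees(np.arctan2(M[1,1],M[0,1]))
    for x,y,z,a,n in wps:
        for k in range(n,0,-1):
            s=M.T@((np.array([x,y,z])-p)/k);s=s.round(3)
            az=-round(((a-yaw(M)+180)%360-180)/k,1)
            out.append([*map(float,s),0,0,float(az),grip]);p=p+M@s;M=M@Ro.from_rotvec([0,0,az],degrees=True).as_matrix()
    for i in range(0,len(out),5):print('[',out[i:i+5],']')
    print('end',p.round(4),yaw(M).round(2))
E
python3 -c "
from h import *
plan([(.46,.17,.234,-2,8),(.4465,-.2195,.20,-69.5,7)],1)"
```

```text
[ [[-0.042, -0.033, -0.0, 0, 0, 8.2, 1], [-0.046, -0.027, -0.0, 0, 0, 8.2, 1], [-0.05, -0.02, -0.0, 0, 0, 8.2, 1], [-0.052, -0.013, -0.0, 0, 0, 8.2, 1], [-0.054, -0.005, -0.0, 0, 0, 8.2, 1]] ]
[ [[-0.054, 0.002, -0.0, 0, 0, 8.2, 1], [-0.053, 0.01, -0.0, 0, 0, 8.2, 1], [-0.05, 0.017, -0.001, 0, 0, 8.1, 1], [-0.056, -0.0, 0.005, 0, 0, 9.6, 1], [-0.055, 0.009, 0.005, 0, 0, 9.7, 1]] ]
[ [[-0.052, 0.018, 0.005, 0, 0, 9.6, 1], [-0.049, 0.027, 0.005, 0, 0, 9.7, 1], [-0.043, 0.035, 0.005, 0, 0, 9.6, 1], [-0.037, 0.042, 0.005, 0, 0, 9.7, 1], [-0.03, 0.047, 0.005, 0, 0, 9.6, 1]] ]
end [ 0.4465 -0.2195  0.1997] -69.46
```

```bash
python3 -m pendant '[[[-0.042,-0.033,0,0,0,8.2,1],[-0.046,-0.027,0,0,0,8.2,1],[-0.05,-0.02,0,0,0,8.2,1],[-0.052,-0.013,0,0,0,8.2,1],[-0.054,-0.005,0,0,0,8.2,1]]]' && python3 -m pendant '[[[-0.054,0.002,0,0,0,8.2,1],[-0.053,0.01,0,0,0,8.2,1],[-0.05,0.017,-0.001,0,0,8.1,1],[-0.056,0,0.005,0,0,9.6,1],[-0.055,0.009,0.005,0,0,9.7,1]]]' && python3 -m pendant '[[[-0.052,0.018,0.005,0,0,9.6,1],[-0.049,0.027,0.005,0,0,9.7,1],[-0.043,0.035,0.005,0,0,9.6,1],[-0.037,0.042,0.005,0,0,9.7,1],[-0.03,0.047,0.005,0,0,9.6,1]]]'; python3 -m pendant '[[[0,0,0,0,0,0,1],[0,0,0,0,0,0,1],[0,0,0,0,0,0,1],[0,0,0,0,0,0,1],[0,0,0,0,0,0,1]]]'
python3 -c "
from h import *
plan([(.4465,-.2195,.123,-69.5,5)],1)"
```

```text
time: 0.72
position: [0.393, 0.315, 0.2333]
tool_rot: [0.557, 0.83, -0.0, -0.0]
ft_force: [-0.0, 0.3, 0.1]
grip_width: 0.0874
grip_force: 0.0
time: 1.35
position: [0.4562, 0.0574, 0.2243]
tool_rot: [0.827, 0.562, -0.0, 0.0]
ft_force: [-0.0, -0.7, -0.5]
grip_width: 0.0875
grip_force: 0.0
time: 1.98
position: [0.4466, -0.2207, 0.1992]
tool_rot: [0.985, 0.175, -0.0, -0.0]
ft_force: [0.7, 0.4, -0.8]
grip_width: 0.087
grip_force: 0.0
time: 2.6
position: [0.4472, -0.218, 0.1997]
tool_rot: [0.984, 0.179, 0.0, 0.0]
ft_force: [-0.7, -0.1, 1.0]
grip_width: 0.0872
grip_force: 0.0
[ [[-0.0, 0.0, 0.015, 0, 0, 0.0, 1], [-0.0, 0.0, 0.015, 0, 0, 0.0, 1], [-0.0, 0.0, 0.016, 0, 0, 0.0, 1], [-0.001, 0.001, 0.015, 0, 0, 0.1, 1], [-0.0, 0.0, 0.016, 0, 0, 0.0, 1]] ]
end [ 0.4466 -0.2193  0.1227] -69.46
```

```bash
python3 -m pendant '[[[0,0,0.02,0,0,0,1],[0,0,0.02,0,0,0,1],[0,0,0.02,0,0,0,1],[0,0,0.015,0,0,0,1],[0,0,0.002,0,0,0,1]]]'
python3 - <<'E'
from rig import camera
import cv2,numpy as np
t=camera('top')['img'][195:315,305:430];s=camera('side')['img'][200:350,260:385]
cv2.imwrite('pics/g1.png',np.hstack([cv2.resize(t,(400,480)),cv2.resize(s,(400,480))])[:,:,::-1])
E
```

```text
time: 3.22
position: [0.4465, -0.2181, 0.1218]
tool_rot: [0.984, 0.179, -0.001, -0.001]
ft_force: [0.5, -0.0, 0.0]
grip_width: 0.0871
grip_force: 0.0
```

View pics/g1.png

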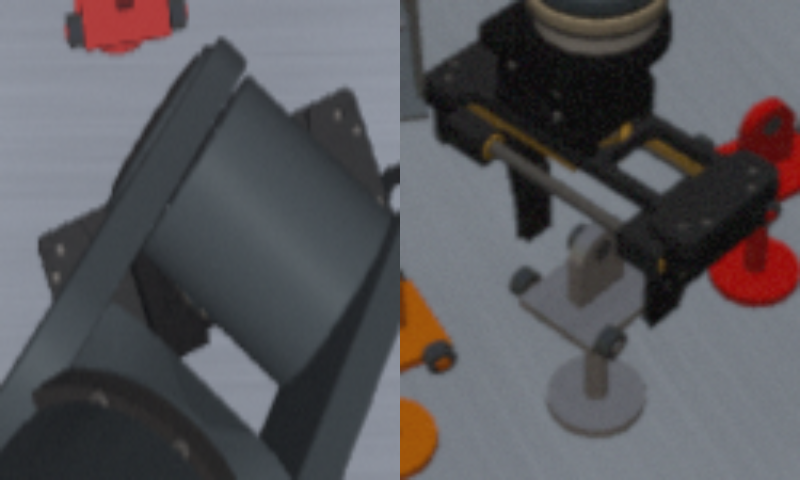

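The close view shows the lug of the grey hanger at about (590,265) in the crop, between the open fingers at (530,195) and (665,285). The red and orange ones are clear, so I close.

```bash
for i in 1 2; do python3 -m pendant '[[[0,0,0,0,0,0,0],[0,0,0,0,0,0,0],[0,0,0,0,0,0,0],[0,0,0,0,0,0,0],[0,0,0,0,0,0,0]]]' 45; done; python3 -m pendant '[[[0,0,-0.005,0,0,0,0],[0,0,-0.009,0,0,0,0],[0,0,-0.01,0,0,0,0],[0,0,-0.01,0,0,0,0],[0,0,-0.006,0,0,0,0]]]'
python3 - <<'E'
from h import *
from rig import camera
import cv2
s=camera('side')['img'][180:330,260:400]
cv2.imwrite('pics/g2.png',cv2.resize(s,(560,600))[:,:,::-1])
E
```

```text
time: 3.95
position: [0.447, -0.2189, 0.1226]
tool_rot: [0.984, 0.178, 0.0, 0.0]
ft_force: [-0.4, -0.2, -0.5]
grip_width: 0.045
grip_force: 0.0
time: 4.58
position: [0.4471, -0.219, 0.1225]
tool_rot: [0.984, 0.178, 0.0, 0.0]
ft_force: [0.2, -0.9, -0.9]
grip_width: 0.0097
grip_force: 45.0
time: 5.2
position: [0.4473, -0.219, 0.1635]
tool_rot: [0.984, 0.178, 0.0, 0.0]
ft_force: [-0.1, -0.2, -5.3]
grip_width: 0.0099
grip_force: 45.0
```

View pics/g2.png

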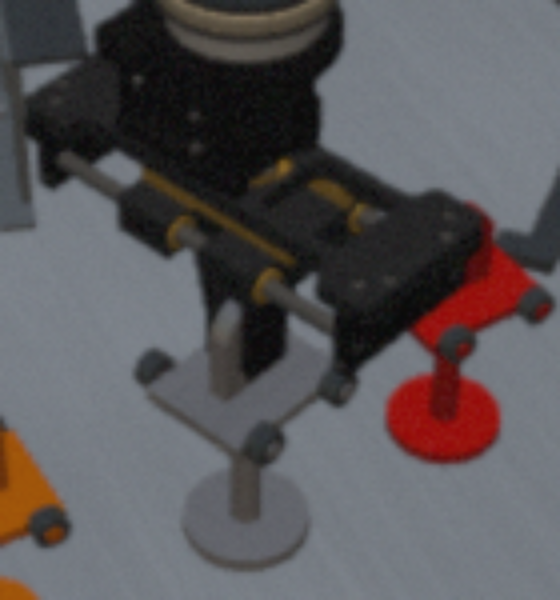

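Run:
```python
from h import *
from rig import get_obs
s=pickle.load(open('side0.pkl','rb'))
print(ray(s,un((246,515),260,180,4),.047),get_obs()['position'])
c=np.array([.504,.0505]);d=np.array([np.cos(np.radians(75)),np.sin(np.radians(75))])
def W(x):return c+d*x
print(W(-.075),W(.165))
plan([(.46,-.10,.1595,-45,4),(*W(-.07),.1585,-15,6)],0)
```

```text
[ 0.44778926 -0.22003413  0.047     ] [ 0.44748804 -0.21923036  0.1640086 ]
[ 0.48458857 -0.02194444] [0.54670514 0.20987776]
[ [[0.013, -0.027, 0.001, 0, 0, -6.1, 0], [0.016, -0.025, 0.001, 0, 0, -6.1, 0], [0.019, -0.023, 0.001, 0, 0, -6.1, 0], [0.021, -0.022, 0.001, 0, 0, -6.2, 0], [0.013, -0.007, 0.0, 0, 0, -5.0, 0]] ]
[ [[0.013, -0.005, 0.0, 0, 0, -5.0, 0], [0.014, -0.004, 0.0, 0, 0, -5.0, 0], [0.014, -0.003, 0.0, 0, 0, -5.0, 0], [0.015, -0.002, 0.001, 0, 0, -5.0, 0], [0.014, -0.001, 0.0, 0, 0, -5.0, 0]] ]
end [ 0.4856 -0.0173  0.1588] -14.95
```

```bash
python3 -m pendant '[[[0.013,-0.027,0.001,0,0,-6.1,0],[0.016,-0.025,0.001,0,0,-6.1,0],[0.019,-0.023,0.001,0,0,-6.1,0],[0.021,-0.022,0.001,0,0,-6.2,0],[0.013,-0.007,0,0,0,-5,0]]]' && python3 -m pendant '[[[0.013,-0.005,0,0,0,-5,0],[0.014,-0.004,0,0,0,-5,0],[0.014,-0.003,0,0,0,-5,0],[0.015,-0.002,0,0,0,-5,0],[0.014,-0.001,0,0,0,-5,0]]]'; python3 -m pendant '[[[0,0,0,0,0,0,0],[0,0,0,0,0,0,0],[0,0,0,0,0,0,0],[0,0,0,0,0,0,0],[0,0,0,0,0,0,0]]]'
python3 - <<'E'
from h import *
from rig import camera
import cv2
plan([(.4859,-.0171,.159,-15,1),(.512,.0795,.159,-15,9)],0)
s=camera('side')['img'][120:270,220:400]
t=camera('top')['img'][160:285,210:360]
cv2.imwrite('pics/r1.png',np.hstack([cv2.resize(s,(420,350)),cv2.resize(t,(380,350))])[:,:,::-1])
E
```

```text
time: 5.88
position: [0.4622, -0.0836, 0.1584]
tool_rot: [0.905, 0.425, -0.001, -0.001]
ft_force: [0.3, -0.6, -4.7]
grip_width: 0.0096
grip_force: 45.0
time: 6.5
position: [0.4852, -0.0164, 0.1586]
tool_rot: [0.792, 0.61, -0.0, -0.0]
ft_force: [0.1, -0.8, -5.2]
grip_width: 0.0095
grip_force: 45.0
time: 7.12
position: [0.4851, -0.0172, 0.1585]
tool_rot: [0.793, 0.609, -0.0, -0.0]
ft_force: [-0.0, 0.1, -6.3]
grip_width: 0.0097
grip_force: 45.0
[ [[0.0, 0.001, -0.0, 0, 0, 0.0, 0], [0.011, -0.0, -0.0, 0, 0, 0.0, 0], [0.011, -0.0, -0.0, 0, 0, 0.0, 0], [0.011, -0.0, -0.0, 0, 0, 0.0, 0], [0.011, -0.0, -0.0, 0, 0, 0.0, 0]] ]
[ [[0.011, -0.0, -0.0, 0, 0, 0.0, 0], [0.011, -0.0, -0.0, 0, 0, 0.0, 0], [0.011, -0.0, -0.0, 0, 0, 0.0, 0], [0.012, -0.0, -0.0, 0, 0, 0.0, 0], [0.011, -0.0, -0.0, 0, 0, 0.0, 0]] ]
end [0.5119 0.0792 0.1585] -15.0
```

View pics/r1.png

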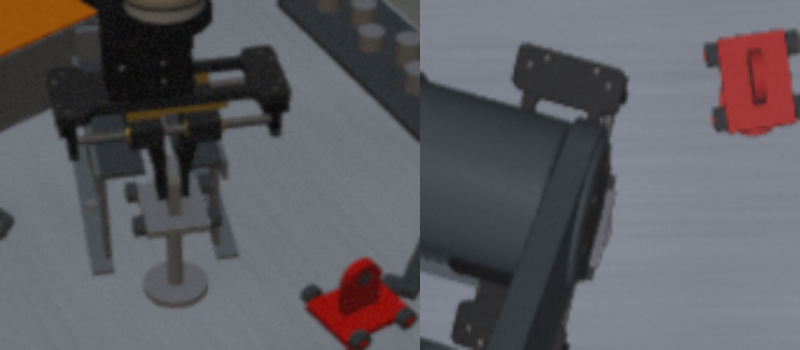

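The hanger hangs upright and square before the open end: shank at about (174,255) in the crop, slot between the strips at (125,160) and (205,155). Next, enter it.

```bash
python3 -m pendant '[[[0.01,0.001,0,0,0,0,0],[0.011,0,0,0,0,0,0],[0.011,0,0,0,0,0,0],[0.011,0,0,0,0,0,0],[0.011,0,0,0,0,0,0]]]' && python3 -m pendant '[[[0.011,0,0,0,0,0,0],[0.011,0,0,0,0,0,0],[0.011,0,0,0,0,0,0],[0.01,0,0,0,0,0,0],[0.004,0,0,0,0,0,0]]]'
python3 - <<'E'
from h import *
from rig import camera
import cv2
plan([(.5441,.2002,.1575,-15,10)],0)
s=camera('side')['img'][100:250,220:380]
cv2.imwrite('pics/r2.png',cv2.resize(s,(640,600))[:,:,::-1])
E
```

```text
time: 7.85
position: [0.5002, 0.036, 0.1585]
tool_rot: [0.793, 0.609, 0.0, -0.0]
ft_force: [-0.2, -0.4, -5.6]
grip_width: 0.009
grip_force: 45.0
time: 8.48
position: [0.5123, 0.0811, 0.1585]
tool_rot: [0.793, 0.609, 0.0, 0.0]
ft_force: [0.3, -1.0, -6.2]
grip_width: 0.0096
grip_force: 45.0
[ [[0.012, 0.0, 0.0, 0, 0, 0.0, 0], [0.012, 0.0, 0.0, 0, 0, 0.0, 0], [0.012, 0.0, 0.0, 0, 0, 0.0, 0], [0.012, 0.0, 0.0, 0, 0, 0.0, 0], [0.013, 0.0, 0.0, 0, 0, 0.0, 0]] ]
[ [[0.012, 0.0, 0.0, 0, 0, 0.0, 0], [0.013, 0.0, 0.0, 0, 0, 0.0, 0], [0.012, 0.0, 0.0, 0, 0, 0.0, 0], [0.013, 0.0, 0.001, 0, 0, 0.0, 0], [0.012, 0.0, 0.0, 0, 0, 0.1, 0]] ]
end [0.544  0.1999 0.1575] -15.02
```

View pics/r2.png

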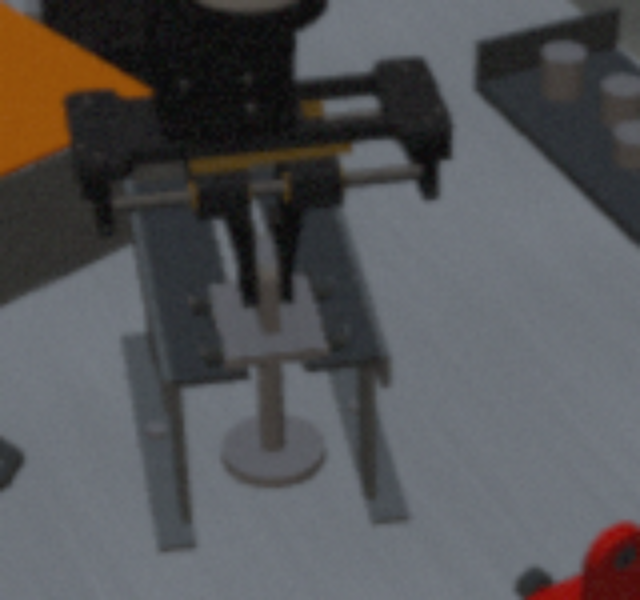

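Entered: the shank at (272,400) lies midway between the inner strip edges (247,375) and (305,365), with the foot below. Slide on.

```bash
python3 -m pendant '[[[0.012,0,0,0,0,0,0],[0.012,0,0,0,0,0,0],[0.012,0,0,0,0,0,0],[0.012,0,0,0,0,0,0],[0.013,0,0,0,0,0,0]]]' && python3 -m pendant '[[[0.012,0,0,0,0,0,0],[0.013,0,0,0,0,0,0],[0.012,0,0,0,0,0,0],[0.012,0,0,0,0,0,0],[0.01,0,0.001,0,0,0,0]]]' && python3 -m pendant '[[[0.002,0,0,0,0,0,0],[0.002,0,0,0,0,0,0],[0.002,0,0,0,0,0,0],[0.001,0,0,0,0,0,0],[0,0,0,0,0,0,0]]]'
python3 - <<'E'
from rig import get_obs
import numpy as np
p=get_obs()['position'][:2]-np.array([.504,.0505]);a=np.radians(75)
print(p@[np.cos(a),np.sin(a)],p@[-np.sin(a),np.cos(a)])
E
```

```text
time: 9.15
position: [0.528, 0.1402, 0.1585]
tool_rot: [0.793, 0.609, -0.0, -0.0]
ft_force: [0.1, 0.1, -5.3]
grip_width: 0.0099
grip_force: 45.0
time: 9.78
position: [0.5434, 0.1971, 0.1576]
tool_rot: [0.793, 0.609, 0.0, 0.0]
ft_force: [0.9, -0.4, -4.8]
grip_width: 0.0096
grip_force: 45.0
time: 10.4
position: [0.5449, 0.203, 0.1576]
tool_rot: [0.793, 0.609, -0.0, 0.0]
ft_force: [-0.5, 0.3, -4.6]
grip_width: 0.0099
grip_force: 45.0
0.15788021166153132 -8.427078627860213e-05
```

Creep to the stop, watching the force.

```bash
python3 -m pendant '[[[0.001,0,0,0,0,0,0],[0.001,0,0,0,0,0,0],[0.001,0,0,0,0,0,0],[0.001,0,0,0,0,0,0],[0,0,0,0,0,0,0]]]' && python3 -m pendant '[[[0.001,0,0,0,0,0,0],[0.001,0,0,0,0,0,0],[0,0,0,0,0,0,0],[0,0,0,0,0,0,0],[0,0,0,0,0,0,0]]]'
```

```text
time: 11.02
position: [0.546, 0.2071, 0.1576]
tool_rot: [0.793, 0.609, 0.0, 0.0]
ft_force: [0.2, -0.5, -6.6]
grip_width: 0.0095
grip_force: 45.0
time: 11.65
position: [0.5465, 0.2089, 0.1575]
tool_rot: [0.793, 0.609, -0.0, -0.0]
ft_force: [-0.4, 0.7, -6.2]
grip_width: 0.0097
grip_force: 45.0
```

```bash
python3 -m pendant '[[[0.001,0,0,0,0,0,0],[0.001,0,0,0,0,0,0],[0,0,0,0,0,0,0],[0,0,0,0,0,0,0],[0,0,0,0,0,0,0]]]' && python3 -m pendant '[[[0,0,0.001,0,0,0,0],[0,0,0.001,0,0,0,0],[0,0,0.001,0,0,0,0],[0,0,0,0,0,0,0],[0,0,0,0,0,0,0]]]'
```

```text
time: 12.28
position: [0.547, 0.2108, 0.1575]
tool_rot: [0.793, 0.609, -0.0, -0.0]
ft_force: [-0.7, -0.4, -5.4]
grip_width: 0.0097
grip_force: 45.0
time: 12.9
position: [0.547, 0.2108, 0.1545]
tool_rot: [0.793, 0.609, -0.0, 0.0]
ft_force: [0.7, -0.7, -4.5]
grip_width: 0.0097
grip_force: 45.0
```

```bash
python3 -m pendant '[[[0.001,0,0.001,0,0,0,0],[0,0,0,0,0,0,0],[0,0,0,0,0,0,0],[0,0,0,0,0,0,0],[0,0,0,0,0,0,0]]]'; python3 -m pendant '[[[0,0,0.001,0,0,0,0],[0,0,0,0,0,0,0],[0,0,0,0,0,0,0],[0,0,0,0,0,0,0],[0,0,0,0,0,0,0]]]'
```

```text
time: 13.52
position: [0.5471, 0.211, 0.1544]
tool_rot: [0.793, 0.609, -0.001, 0.001]
ft_force: [-3.1, -4.6, 4.3]
grip_width: 0.0092
grip_force: 45.0
time: 14.15
position: [0.5471, 0.211, 0.1544]
tool_rot: [0.793, 0.609, -0.0, 0.001]
ft_force: [-4.4, -4.0, 9.3]
grip_width: 0.0091
grip_force: 45.0
```

Resting on the strips and against the stop. Release and rise.

```bash
python3 -m pendant '[[[0,0,-0.001,0,0,0,0.5],[0,0,0,0,0,0,0.5],[0,0,0,0,0,0,0.5],[0,0,0,0,0,0,0.5],[0,0,0,0,0,0,0.5]]]'; python3 -m pendant '[[[0,0,-0.01,0,0,0,0.5],[0,0,-0.02,0,0,0,0.5],[0,0,-0.03,0,0,0,0.5],[0,0,-0.03,0,0,0,0.5],[0,0,-0.03,0,0,0,0.5]]]'; python3 -m pendant '[[[-0.04,0,-0.02,0,0,0,0.5],[-0.06,0,0,0,0,0,0.5],[-0.06,0,0,0,0,0,0.5],[-0.06,0,0,0,0,0,0.5],[-0.05,0,0,0,0,0,0.5]]]'
python3 - <<'E'
from h import *
from rig import camera
import cv2
s=camera('side');t=camera('top')
print(proj(s,[.5467,.2099,.178]),proj(t,[.5467,.2099,.178]))
s=s['img'][90:240,220:380];t=t['img'][160:280,110:270]
cv2.imwrite('pics/f.png',np.hstack([cv2.resize(s,(400,375)),cv2.resize(t,(400,375))])[:,:,::-1])
E
```

```text
time: 14.78
position: [0.5473, 0.2119, 0.1534]
tool_rot: [0.793, 0.609, -0.0, -0.0]
ft_force: [0.6, 0.6, -0.0]
grip_width: 0.0426
grip_force: 0.0
time: 15.4
position: [0.5473, 0.2118, 0.2753]
tool_rot: [0.793, 0.609, 0.0, 0.0]
ft_force: [0.5, 0.2, 0.3]
grip_width: 0.0434
grip_force: 0.0
time: 16.02
position: [0.477, -0.051, 0.2945]
tool_rot: [0.793, 0.609, 0.0, 0.001]
ft_force: [1.1, -0.8, 0.1]
grip_width: 0.0436
grip_force: 0.0
[276.13549349 129.29212329] [142.30411714 204.42491491]
```

View pics/f.png

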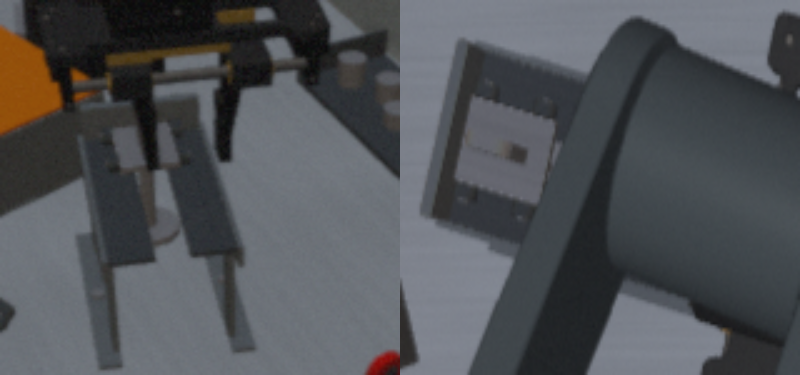

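The hanger sits on the strips, its head against the stop (top crop, lug at (500,152), plate edge on the stop at (462,145)). It is upright and square, and the gripper is well clear.

```bash
python3 -c "
from rig import hand_in
print(hand_in())"
```

```text
the job is handed in; nothing more can be done
None
```

The long grey hanger hangs on the rail against the stop, upright and square, with the gripper clear and the short hanger never touched; I handed the job in at about 16 s, and no verdict came back.

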